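Ratchet-clamp the radiometer on its rail

TASK

The radiometer stands loose in the ratchet clamp. Swing the clamp's lever back and forth by its upright handle until the sprung pad has pushed the radiometer against the fixed stop and clamps it firmly (the handle then resists a push with about 16 N), but do not overtighten; then swing the lever back to its rest stop and leave it there. Do not touch the radiometer or disturb the things lying around.

Things in the scene. Friction and masses are not known exactly. Their poses are not given: they have to be found in the camera images.
- clamp: fixed aluminium base plate of the ratchet clamp, 295 x 100 x 20 mm, flat on the table. Origin on the table under the wheel's upright axle. x points from the wheel along the plate to jaw, radiometer and stop; y left of that, z up. Beside the wheel, at y 55 to 100 mm, a block 57 mm high holds the sprung holding pawl, which keeps the wheel from turning back
- wheel: toothed steel ratchet wheel, 84 mm across, 38 to 50 mm above the table, under the lever, 16 teeth (0.393 rad a notch), turning counter-clockwise seen from above. Each notch moves the pad 3.9 mm. Once the radiometer is squeezed, each further notch adds about 50 N of clamping and 4 N at the handle. A notch not completed is lost when the lever goes back. 4 to 13 notches are needed in all
- lever: flat steel bar, 22 mm wide, top 65 mm above the table, swinging level about the axle (origin, at table height); it reaches 130 mm along its own -x. Angle about z to the clamp's x: hard stops at -0.75 and +0.75 rad, stays where left. Positive (handle towards the clamp's -y) DRIVES the wheel, 2 or 3 notches a swing; negative clicks back freely. REST STOP: -0.75 rad, handle on the +y side
- handle (a point): middle of the lever's upright handle: black round post, 18 mm thick, 65 to 120 mm above the table, 130 mm from the axle; this point is 95 mm high. It resists with about 3 N when swung free. Firm (40 to 240 N of clamping, latched): a drive push of about 14 to 18 N no longer moves it on; stop there and let it go back. Over 265 N (about 23 N at the handle) is overtightened
- pad: steel pressure pad, 56 mm wide, 26 mm high, on two springs (13 N/mm) before the moving jaw; its +x face presses the radiometer's base. Axes as the clamp's; origin at table height, 95 mm behind that face. It advances along the clamp's x with the wheel, by an amount that differs from start to start, until it squeezes
- instrument: radiometer: black box head 80 x 58 x 60 mm with a short lens barrel, on a post on an aluminium base block 60 x 60 x 30 mm; 146 mm tall, about 0.7 kg, standing loose on the plate between pad and stop, 1 to 5 mm short of the stop. Origin at the centre of the base's underside, 20 mm above the table; x (lens) along the clamp's x
- stop: fixed steel stop block bolted on the clamp plate, 30 mm along the clamp's x, 80 mm wide, 36 mm high; origin at the centre of its underside, its -x face 15 mm from it; its place along the plate differs from start to start
- driver: screwdriver lying beside the clamp, a bystander
- aperture: steel aperture ring, 52 mm across, 12 mm high, lying flat beside the clamp, a bystander
- airduster: air duster can, 52 mm across, 130 mm high, standing beside the clamp, a bystander
There are look-alikes about, which are no part of the job. Leave any orange, pink or yellow look-alike of the instrument alone.

How it is judged:
On the way:
1. the pad clamps the radiometer against the stop with more than 40 N (contact force between pad and instrument above 40 N and contact force between stop and instrument above 35 N), for 0.3 s.
At the end, for the whole second after the job is handed in: the radiometer is held upright and square (within 0.06 rad) between pad and stop by the latched ratchet with 40 to 240 N, and the lever rests at its rest stop (handle more than 78.5 mm to the clamp's +y side, that is within 0.1 rad of the stop), everything still (all of step 1 and contact force between pad and instrument below 240 N and angle between instrument's own z axis and vertical below 0.06 rad and angle between the x axis of instrument and the x axis of clamp, either way round below 0.06 rad and y of handle in the frame of clamp above 0.0785 m and linear speed of instrument below 0.01 m/s and angular speed of lever below 0.05 rad/s); the robot touches nothing.
It fails at once if the clamp is overtightened: pad force over 265 N (contact force between pad and instrument above 265 N).
It fails at once if the robot touches the radiometer (contact force between any of the fingers, the arm and instrument above 1 N).
It fails at once if the radiometer tips (angle between instrument's own z axis and vertical above 0.2 rad).
It fails at once if a bystander is moved more than 20 mm (distance of any of driver, aperture, airduster from where it was at the start of the episode above 0.02 m).
It also fails if it takes over 72 s, if anything falls off the work surface, if the arm or the gripper's body presses on something with over 40 N, if the wrist force passes 120 N, or if a joint passes its speed limit or range.

ROBOT

A 6-joint arm with a two-finger parallel gripper is mounted at the origin on the work surface. World frame = base frame: x ahead of the robot, y to its left, z up, the work surface at z = 0. Lengths are in m, angles in rad, forces in N, time in s.
With the tool pointing down it reaches from about 0.3 to 0.775 m from the base axis. Payload 14.6 kg.
Tool frame: the origin (TCP) lies on the centre line of the jaws, within the pads' length; the fingertips stand 19 mm ahead of it and the grasp point (between the pads) is the TCP; y points along the fingers, x is the direction in which the jaws open and shut, and the axes are right-handed (so a half turn about y gives the same grasp; the last joint's range is limited). The gripper opens to 94 mm and grips with 3 to 60 N. Pads are 16 mm wide; open, the fingers measure 119 mm over their backs; the gripper's body (75 mm by 177 mm) begins 78 mm behind the grasp point.
Start: joints at [1.157, 0.3, 1.521, -0, 1.321, -0.067], TCP at [0.187, 0.517, 0.224] pointing down, gripper open.
Joint ranges: [-3.03, 3.03], [-0.79, 2.21], [0.23, 2.52], [-1.04, 4.18], [0, 3.07], [-2.55, 2.55]. Speed limits (rad/s): [2.22, 2.22, 2.57, 3.14, 3.14, 3.14].

INTERFACE

Orientations are given as [roll, pitch, yaw] about the fixed x, y, z axes, in that order (R = Rz(yaw) Ry(pitch) Rx(roll)).
In Python, from station import ctrl, optics gives the robot as it stands.
- The arm moves only by the tool jog_arm, never from a script. Its argument "targets" is a list of rows, each a list of 3 entries, a list of its own where there are three numbers: the finger opening in cm, from 0 to 9.4, then the shift along the tool's x, y, z in cm, then the turn about the tool's y in rad. A call has 1 to 10 rows; each row is the pose to reach, as a shift and turn from the pose commanded when the call began, along the tool's axes at that moment; what a row does not reach only later rows make up. A row lasts 1/10 s, in which the tool goes at most 50 mm and 8.59 degrees, less where a joint would pass 70% of its speed; a pose out of reach is approached as far as the arm can. A call with a gripper value outside its range is refused whole. The fingers move at their own pace and stop on an object; "grip_force" is the grip in N (left out, the last holds). Time passes only in rows, so rows that repeat a pose let the fingers close. It gives the time, the measured TCP pose, the force and the opening at its end, in the units of the state.
- ctrl.get_obs(): the state, without advancing time (a new reading comes with each control period).
- optics.camera(name): name is "scene" or "top" or "wrist"; returns a dict with "img" (384x512x3 uint8, red, green, blue), "range_z" (384x512 float32, m along the optical axis (not along the pixel's ray), 0 where there is no reading), "camera_matrix" (3x3 intrinsics, pixels), "world_to_cam" (4x4, takes a point from world to camera coordinates); the wrist camera has in their place "mount" (4x4, takes a point from camera to tool coordinates, whose origin is the TCP and whose axes are the tool frame's). Camera axes: x right, y up, looking along -z (the intrinsics and any distortion apply to the point x, -y, -z); pixel columns grow to the right and rows downward; lengths in m; the calibration is good to about 2 mm. A picture is of the moment at which its call begins: read the wrist's pose just before it.
- ctrl.hand_in(): hands the job in, once; it reports no verdict.
The state is a dict: "time_s": time; "qpos": joint angles; "joint_vel": joint speeds; "tau": joint torques, N m; "ee_pos": TCP position; "eef_rot": TCP orientation; "force": force on the tool from outside, world axes, zero at the start; "moment": the same for the moment, N m; "grip_width": finger opening in m.
Only numpy, scipy, OpenCV 4.12 (cv2) and the standard library are available. Lean on these libraries where they do the work, as an engineer would, in place of code of your own. Each camera call takes 0.05 s, during which the arm holds its last target. There are 200 camera calls.

## Working session

There is one attempt and no reset: what is moved stays moved. The work goes in short steps, Python scripts to look and compute and a tool call to move; the robot and the scene stay as the last step left them, time stands still between calls to the robot, and variables do not carry over. Pictures are saved under pics/ and viewed, about 8 in all and at most 12, crops included, and the job is handed in when it is done.

Besides the shell and the picture viewer there is one more tool, called after "Request:" as name(argument=value, ...) on one line, values as JSON. jog_arm: Moves the arm, as the interface text tells. Its arguments: {"type":"object","properties":{"targets":{"type":"array","items":{"type":"array"}},"grip_force":{"type":"number"}},"required":["targets"]}

```bash
mkdir -p pics; ls; python3 - <<'E'
from station import ctrl, optics
import cv2, numpy as np, pickle
o=ctrl.get_obs(); print(o)
d={n:optics.camera(n) for n in("scene","top")}
pickle.dump(d,open('v0.pkl','wb'))
for n in d:
    print(n,d[n]['camera_matrix'].tolist(),np.round(d[n]['world_to_cam'],3).tolist(),[k for k in d[n]])
im=np.vstack([d[n]['img'] for n in d])
cv2.imwrite('pics/scene0.png',cv2.resize(d['scene']['img'],(800,600))[...,::-1])
cv2.imwrite('pics/top0.png',cv2.resize(d['top']['img'],(800,600))[...,::-1])
E
```

```text
pics
{'time_s': 0.0, 'qpos': array([ 1.15737754e+00,  3.00461077e-01,  1.52157370e+00, -1.57742802e-05,
        1.32071496e+00, -6.66307901e-02]), 'joint_vel': array([-1.30636629e-03, -5.64694524e-04, -6.99467300e-04, -1.13999917e-05,
        3.91071835e-04, -4.41962269e-04]), 'tau': array([-4.01498128e-04, -5.31813598e+01, -3.52725792e+01,  7.08052190e-02,
        2.45075324e-02, -1.44893720e-04]), 'ee_pos': array([0.18685809, 0.51702768, 0.22389494]), 'eef_rot': array([-1.57073453e+00,  1.15553458e-03,  1.22401228e+00]), 'force': array([-0.21038034, -0.41350383,  0.20737537]), 'moment': array([-0.01526329, -0.05641776,  0.00733065]), 'grip_width': 0.09402309574713123}
scene [[451.04456500245885, 0.0, 263.3833444915974], [0.0, 451.04456500245885, 198.89777468256233], [0.0, 0.0, 1.0]] [[-0.495, 0.869, 0.022, 0.351], [-0.601, -0.36, 0.714, 0.317], [0.628, 0.34, 0.7, -1.526], [0.0, 0.0, 0.0, 1.0]] ['img', 'range_z', 'camera_matrix', 'world_to_cam']
top [[393.03849628562716, 0.0, 254.44488719661584], [0.0, 393.03849628562716, 189.7860157082745], [0.0, 0.0, 1.0]] [[0.017, -1.0, -0.011, -0.037], [0.985, 0.014, 0.172, -0.684], [-0.172, -0.013, 0.985, -1.057], [0.0, 0.0, 0.0, 1.0]] ['img', 'range_z', 'camera_matrix', 'world_to_cam']
```

View pics/top0.png

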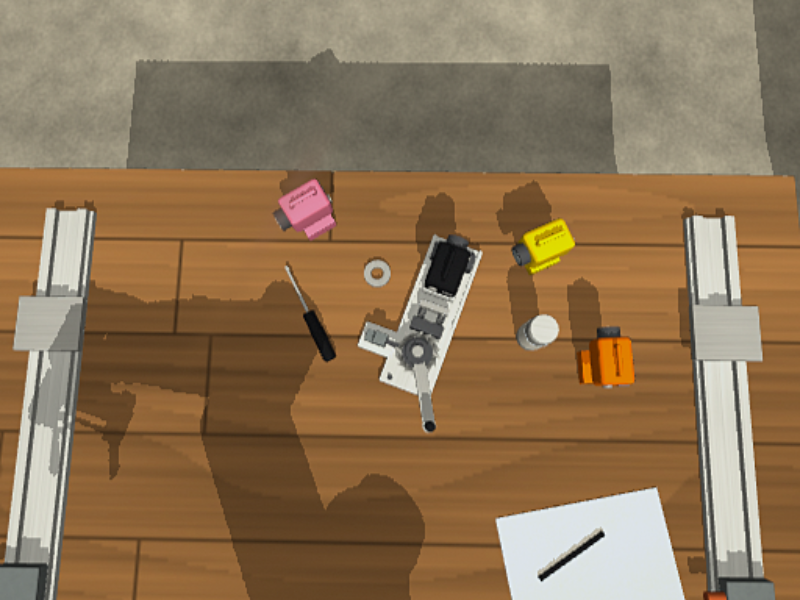

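View pics/scene0.png

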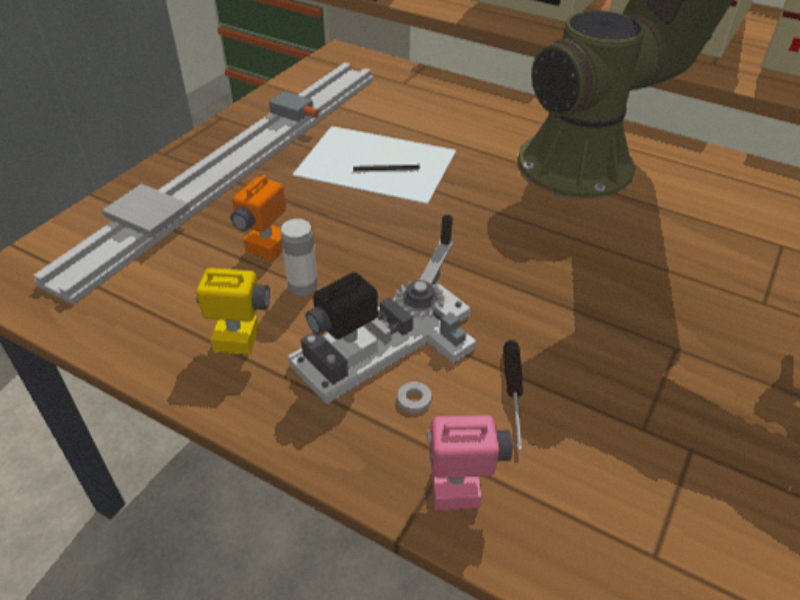

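Top view (800x600): the black radiometer, at (450,265), stands in the only clamp. The hub is at (418,350) and the black handle top at (430,426). The pink (305,210), yellow (545,245) and orange (607,358) units are look-alikes and get left alone. Next I'll locate the axle, handle and plate axis.

```bash
cat > h.py <<'E'
import numpy as np
def ray(v,u,w,z):
    K=v['camera_matrix'];T=v['world_to_cam']
    d=np.array([(u-K[0,2])/K[0,0],-(w-K[1,2])/K[1,1],-1.]); R=T[:3,:3]
    c=-R.T@T[:3,3]; d=R.T@d; return c+d*(z-c[2])/d[2]
def cloud(v):
    K=v['camera_matrix'];T=v['world_to_cam'];Z=v['range_z']
    w,u=np.mgrid[:Z.shape[0],:Z.shape[1]]
    P=np.stack([(u-K[0,2])/K[0,0]*Z,-(w-K[1,2])/K[1,1]*Z,-Z],-1)
    return (P-T[:3,3])@T[:3,:3]
E
python3 - <<'E'
import pickle,numpy as np,cv2
from h import *
d=pickle.load(open('v0.pkl','rb'));t=d['top'];s=1.5625
for n,u,w,z in[('hub',418,350,.07),('handletop',430,426,.12),('L1',437,236,.02),('L2',381,382,.02),('R1',482,250,.02),('R2',420,394,.02)]:
    print(n,ray(t,u/s,w/s,z).round(4))
for n,p in(('top',(430,426)),('scene',(447,228))):
    v=d[n];P=cloud(v);im=v['img'].astype(int)
    m=(im.max(2)<60)&(P[...,2]>.08)&(P[...,2]<.135)
    w,u=np.mgrid[:384,:512]
    m&=(abs(u-p[0]/s)<14)&(abs(w-p[1]/s)<18)
    print(n,m.sum(),np.median(P[m],0).round(4),P[m].min(0).round(4),P[m].max(0).round(4))
E
```

```text
hub [ 0.5868 -0.0641  0.07  ]
handletop [ 0.4569 -0.0842  0.12  ]
L1 [ 0.81   -0.0991  0.02  ]
L2 [0.5312 0.0023 0.02  ]
R1 [ 0.7836 -0.185   0.02  ]
R2 [ 0.5106 -0.0696  0.02  ]
top 32 [ 0.4584 -0.0836  0.1207] [ 0.4509 -0.0917  0.0875] [ 0.4637 -0.0759  0.124 ]
scene 85 [ 0.4612 -0.0768  0.1052] [ 0.453  -0.0854  0.08  ] [ 0.4661 -0.0696  0.1239]
```

Request:
jog_arm(targets=[[9.4,[-4.7,0,-4.6],-0.05],[9.4,[-9.4,0,-9.2],-0.1],[9.4,[-14.1,0,-13.8],-0.15],[9.4,[-17.6,0,-17.2],-0.2],[9.4,[-21.1,0,-20.6],-0.25],[9.4,[-24.6,0,-24.0],-0.3],[9.4,[-28.1,0,-27.5],-0.34],[9.4,[-31.6,0,-30.9],-0.38],[9.4,[-35.1,0,-34.4],-0.42],[9.4,[-38.6,0,-37.8],-0.45]], grip_force=40)

```text
time_s: 1.1
ee_pos: [0.3948, 0.0603, 0.2245]
eef_rot: [-1.571, -0.0, 1.676]
force: [0.5, 0.8, -0.6]
grip_width: 0.094
```

Request:
jog_arm(targets=[[9.4,[-3.1,0,-1.2],-0.02],[9.4,[-6.2,0,-2.4],-0.026],[9.4,[-8.0,0,-3.1],-0.026],[9.4,[-8.0,0,-3.1],-0.026],[9.4,[-8.0,0,-3.1],-0.026]])

```text
time_s: 1.6
ee_pos: [0.4333, -0.0138, 0.2241]
eef_rot: [-1.57, -0.0, 1.699]
force: [-0.6, 0.9, -0.1]
grip_width: 0.094
```

```bash
python3 - <<'E'
from station import ctrl, optics
import cv2, numpy as np, pickle
from scipy.spatial.transform import Rotation as Ro
from h import *
o=ctrl.get_obs(); v=optics.camera('wrist'); t=optics.camera('top')
pickle.dump((o,v,t),open('v1.pkl','wb'))
cv2.imwrite('pics/w1.png',v['img'][...,::-1])
T=np.eye(4);T[:3,:3]=Ro.from_euler('xyz',o['eef_rot']).as_matrix();T[:3,3]=o['ee_pos']
v['world_to_cam']=np.linalg.inv(T@v['mount'])
P=cloud(v); near=np.hypot(P[...,0]-.4595,P[...,1]+.0805)<.03
m=near&(P[...,2]>.11)&(P[...,2]<.13)
w,u=np.nonzero(m); print(m.sum(),P[m].mean(0).round(4),P[m].min(0).round(4),P[m].max(0).round(4),u.mean(),w.mean())
print(o['ee_pos'],o['eef_rot'],v['mount'].round(3).tolist())
E
```

```text
300 [ 0.4549 -0.0807  0.118 ] [ 0.4477 -0.0901  0.1102] [ 0.4646 -0.0727  0.1209] 180.21333333333334 207.42666666666668
[ 0.43326576 -0.01381663  0.22414623] [-1.57006317e+00 -3.13844148e-04  1.69925036e+00] [[1.0, -0.0, -0.0, -0.0], [0.0, 0.253, -0.967, -0.159], [0.0, 0.967, 0.253, 0.074], [0.0, 0.0, 0.0, 1.0]]
```

View pics/w1.png

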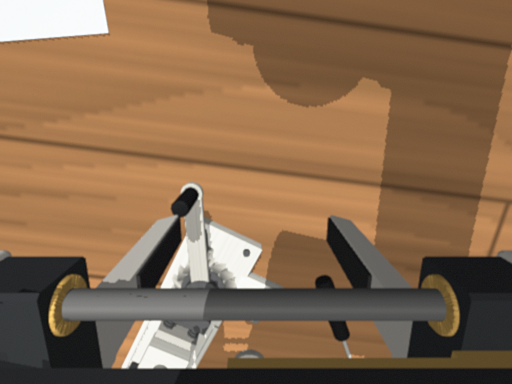

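The wrist view shows the black handle top at (185,203), left of the jaw centre. It triangulates to about (0.457, -0.081).

Request:
jog_arm(targets=[[9.4,[-3.5,0,-0.8],0],[9.4,[-7.0,0,-1.5],0],[9.4,[-7.0,0,-1.5],0],[9.4,[-7.0,4,-1.5],0],[9.4,[-7.0,8,-1.5],0],[9.4,[-7.0,11,-1.5],0],[9.4,[-7.0,12.7,-1.5],0],[9.4,[-7.0,12.7,-1.5],0],[9.4,[-7.0,12.7,-1.5],0]])

```text
time_s: 2.6
ee_pos: [0.4576, -0.0808, 0.0982]
eef_rot: [-1.571, 0.0, 1.701]
force: [-0.3, -1.0, 0.4]
grip_width: 0.0938
```

Request:
jog_arm(targets=[[1.5,[0,0,0],0],[1.5,[0,0,0],0],[1.5,[0,0,0],0],[1.5,[0,0,0],0],[1.5,[0,0,0],0],[1.5,[0,0,0],0],[1.5,[0,0,0],0],[1.5,[0,0,0],0]])

```text
time_s: 3.4
ee_pos: [0.4575, -0.0815, 0.0975]
eef_rot: [-1.571, 0.0, 1.7]
force: [-0.0, -0.4, 0.3]
grip_width: 0.0334
```

Request:
jog_arm(targets=[[1.5,[0,0,0],0],[1.5,[0,0,0],0],[1.5,[0,0,0],0]])

```text
time_s: 3.7
ee_pos: [0.4575, -0.0815, 0.0974]
eef_rot: [-1.571, -0.0, 1.7]
force: [0.4, 0.0, 0.6]
grip_width: 0.0172
```

Request:
jog_arm(targets=[[1.5,[1.3,0,-0.06],0.1],[1.5,[2.58,0,-0.26],0.2],[1.5,[3.84,0,-0.58],0.3],[1.5,[5.06,0,-1.03],0.4],[1.5,[6.23,0,-1.59],0.5],[1.5,[7.34,0,-2.27],0.6],[1.5,[8.37,0,-3.06],0.7],[1.5,[9.33,0,-3.94],0.8],[1.5,[10.18,0,-4.92],0.9],[1.5,[10.94,0,-5.98],1.0]])

```text
time_s: 4.7
ee_pos: [0.5006, 0.037, 0.0972]
eef_rot: [-1.565, 0.003, 0.696]
force: [-18.6, 14.2, 12.1]
grip_width: 0.0178
```

Request:
jog_arm(targets=[[1.5,[0,0,0.25],0],[1.5,[0.8,0,0.25],0.06],[1.5,[1.6,0,0.2],0.12],[1.5,[2.2,0,0.1],0.17],[1.5,[2.2,0,0.1],0.17]])

```text
time_s: 5.2
ee_pos: [0.5187, 0.0504, 0.0973]
eef_rot: [-1.569, 0.001, 0.529]
force: [-4.4, 6.8, 1.5]
grip_width: 0.0175
```

Request:
jog_arm(targets=[[1.5,[0.5,0,0.1],0.04],[1.5,[1.0,0,0.07],0.08],[1.5,[1.0,0,0.07],0.08]])

```text
time_s: 5.5
ee_pos: [0.5264, 0.0548, 0.0973]
eef_rot: [-1.571, 0.003, 0.449]
force: [-8.2, -4.3, 5.0]
grip_width: 0.0171
```

Request:
jog_arm(targets=[[1.5,[-1.3,0,-0.06],-0.1],[1.5,[-2.58,0,-0.26],-0.2],[1.5,[-3.84,0,-0.58],-0.3],[1.5,[-5.06,0,-1.03],-0.4],[1.5,[-6.23,0,-1.59],-0.5],[1.5,[-7.34,0,-2.27],-0.6],[1.5,[-8.37,0,-3.06],-0.7],[1.5,[-9.33,0,-3.94],-0.8],[1.5,[-10.18,0,-4.92],-0.9],[1.5,[-10.94,0,-5.98],-1.0]])

```text
time_s: 6.5
ee_pos: [0.457, -0.0469, 0.0974]
eef_rot: [-1.578, -0.0, 1.454]
force: [33.0, 0.9, -26.5]
grip_width: 0.0176
```

Request:
jog_arm(targets=[[1.5,[-1.3,0,-0.06],-0.1],[1.5,[-2.58,0,-0.26],-0.2],[1.5,[-3.84,0,-0.58],-0.3],[1.5,[-5.06,0,-1.03],-0.4],[1.5,[-5.06,0,-1.03],-0.4]])

```text
time_s: 7.0
ee_pos: [0.4611, -0.0979, 0.0975]
eef_rot: [-1.577, 0.001, 1.853]
force: [22.2, 8.4, -13.0]
grip_width: 0.0173
```

```bash
python3 - <<'E'
import numpy as np
from scipy.optimize import least_squares
p=np.array([[.4575,-.0815],[.5006,.037],[.5187,.0504],[.5264,.0548],[.457,-.0469],[.4611,-.0979]])
s=least_squares(lambda h:np.linalg.norm(p-h,axis=1)-.13,[.586,-.061]);h=s.x;print(h,s.fun)
d=h-p;print(np.arctan2(d[:,1],d[:,0]))
E
```

```text
[ 0.58594045 -0.060928  ] [ 7.75030968e-05 -1.04330150e-04  5.84523079e-05  1.46204083e-04
 -2.98710086e-04  2.00104786e-04]
[ 0.15881871 -0.85397411 -1.02745176 -1.09562707 -0.10836816  0.28792467]
```

Request:
jog_arm(targets=[[2.0,[0,0,0],0],[2.0,[0,0,0],0],[2.0,[0,0,0],0]])

```text
time_s: 7.3
ee_pos: [0.4586, -0.0976, 0.0974]
eef_rot: [-1.571, -0.0, 1.85]
force: [0.8, -0.2, 0.2]
grip_width: 0.0206
```

Request:
jog_arm(targets=[[2.0,[0,0,-0.25],0],[2.0,[-0.7,0,-0.27],-0.05],[2.0,[-1.2,0,-0.3],-0.09],[2.0,[-1.2,0,-0.3],-0.09]])

```text
time_s: 7.7
ee_pos: [0.4652, -0.1085, 0.0975]
eef_rot: [-1.571, 0.0, 1.94]
force: [0.4, -0.4, -0.2]
grip_width: 0.0197
```

Request:
jog_arm(targets=[[2.0,[1.43,0,-0.08],0.11],[2.0,[2.84,0,-0.31],0.22],[2.0,[4.21,0,-0.7],0.33],[2.0,[5.54,0,-1.24],0.44],[2.0,[6.79,0,-1.92],0.55],[2.0,[7.97,0,-2.73],0.66],[2.0,[9.05,0,-3.67],0.77],[2.0,[10.02,0,-4.72],0.88],[2.0,[10.87,0,-5.87],0.99],[2.0,[11.59,0,-7.1],1.1]])

```text
time_s: 8.7
ee_pos: [0.4891, 0.0259, 0.0974]
eef_rot: [-1.571, 0.001, 0.834]
force: [-0.2, -2.6, -0.2]
grip_width: 0.0196
```

Request:
jog_arm(targets=[[2.0,[1.43,0,-0.08],0.11],[2.0,[2.84,0,-0.31],0.22],[2.0,[4.21,0,-0.7],0.33],[2.0,[4.7,0,-0.88],0.37],[2.0,[4.7,0,-0.88],0.37]])

```text
time_s: 9.2
ee_pos: [0.5273, 0.0549, 0.0972]
eef_rot: [-1.571, 0.001, 0.468]
force: [-0.6, -0.0, -0.8]
grip_width: 0.0198
```

Request:
jog_arm(targets=[[2.0,[-1.3,0,-0.06],-0.1],[2.0,[-2.58,0,-0.26],-0.2],[2.0,[-3.84,0,-0.58],-0.3],[2.0,[-5.06,0,-1.03],-0.4],[2.0,[-6.23,0,-1.59],-0.5]])

```text
time_s: 9.7
ee_pos: [0.4786, 0.0122, 0.0975]
eef_rot: [-1.571, -0.001, 0.974]
force: [4.9, 1.9, -2.0]
grip_width: 0.0201
```

Request:
jog_arm(targets=[[2.0,[-1.3,0,-0.06],-0.1],[2.0,[-2.58,0,-0.26],-0.2],[2.0,[-3.84,0,-0.58],-0.3],[2.0,[-5.06,0,-1.03],-0.4]])

```text
time_s: 10.1
ee_pos: [0.4586, -0.0355, 0.0976]
eef_rot: [-1.572, -0.001, 1.374]
force: [4.6, 3.9, -1.4]
grip_width: 0.0202
```

Request:
jog_arm(targets=[[2.0,[-1.3,0,-0.06],-0.1],[2.0,[-2.58,0,-0.26],-0.2],[2.0,[-3.84,0,-0.58],-0.3]])

```text
time_s: 10.4
ee_pos: [0.4568, -0.0741, 0.0976]
eef_rot: [-1.572, -0.001, 1.674]
force: [4.5, 6.3, -1.8]
grip_width: 0.02
```

Request:
jog_arm(targets=[[2.0,[-1.3,0,-0.06],-0.1],[2.0,[-2.58,0,-0.26],-0.2],[2.0,[-3.5,0,-0.48],-0.27],[2.0,[-3.5,0,-0.48],-0.27]])

```text
time_s: 10.8
ee_pos: [0.4652, -0.1086, 0.0975]
eef_rot: [-1.572, -0.001, 1.941]
force: [0.1, 6.3, 3.0]
grip_width: 0.02
```

Request:
jog_arm(targets=[[2.0,[1.43,0,-0.08],0.11],[2.0,[2.84,0,-0.31],0.22],[2.0,[4.21,0,-0.7],0.33],[2.0,[5.54,0,-1.24],0.44],[2.0,[6.79,0,-1.92],0.55],[2.0,[7.97,0,-2.73],0.66],[2.0,[9.05,0,-3.67],0.77],[2.0,[10.02,0,-4.72],0.88],[2.0,[10.87,0,-5.87],0.99],[2.0,[11.59,0,-7.1],1.1]])

```text
time_s: 11.8
ee_pos: [0.4892, 0.0255, 0.0974]
eef_rot: [-1.571, 0.001, 0.835]
force: [-0.5, -3.3, -0.6]
grip_width: 0.0203
```

Request:
jog_arm(targets=[[2.0,[1.43,0,-0.08],0.11],[2.0,[2.84,0,-0.31],0.22],[2.0,[4.21,0,-0.7],0.33],[2.0,[4.7,0,-0.88],0.37],[2.0,[4.7,0,-0.88],0.37]])

```text
time_s: 12.3
ee_pos: [0.5274, 0.0545, 0.0973]
eef_rot: [-1.571, 0.001, 0.469]
force: [-0.3, -0.3, -0.1]
grip_width: 0.0199
```

Request:
jog_arm(targets=[[2.0,[-1.3,0,-0.06],-0.1],[2.0,[-2.58,0,-0.26],-0.2],[2.0,[-3.84,0,-0.58],-0.3],[2.0,[-5.06,0,-1.03],-0.4],[2.0,[-5.06,0,-1.03],-0.4]])

```text
time_s: 12.8
ee_pos: [0.4866, 0.0219, 0.0976]
eef_rot: [-1.571, -0.002, 0.873]
force: [2.9, 5.1, -4.4]
grip_width: 0.0199
```

Request:
jog_arm(targets=[[2.0,[-1.3,0,-0.06],-0.1],[2.0,[-2.58,0,-0.26],-0.2],[2.0,[-3.84,0,-0.58],-0.3],[2.0,[-3.84,0,-0.58],-0.3]])

```text
time_s: 13.2
ee_pos: [0.4668, -0.011, 0.0977]
eef_rot: [-1.572, -0.002, 1.173]
force: [5.6, 7.5, -3.3]
grip_width: 0.0202
```

Request:
jog_arm(targets=[[2.0,[-1.3,0,-0.06],-0.1],[2.0,[-2.58,0,-0.26],-0.2],[2.0,[-2.58,0,-0.26],-0.2]])

```text
time_s: 13.5
ee_pos: [0.4593, -0.0357, 0.0977]
eef_rot: [-1.573, -0.002, 1.373]
force: [5.0, 8.6, -2.6]
grip_width: 0.0202
```

Request:
jog_arm(targets=[[2.0,[-1.3,0,-0.06],-0.1],[2.0,[-2.58,0,-0.26],-0.2],[2.0,[-2.58,0,-0.26],-0.2]])

```text
time_s: 13.8
ee_pos: [0.4569, -0.0611, 0.0976]
eef_rot: [-1.573, -0.002, 1.573]
force: [6.7, 13.3, -0.9]
grip_width: 0.0198
```

Request:
jog_arm(targets=[[2.0,[-0.65,0,-0.02],-0.05],[2.0,[-1.3,0,-0.06],-0.1],[2.0,[-1.3,0,-0.06],-0.1]])

```text
time_s: 14.1
ee_pos: [0.4576, -0.0736, 0.0977]
eef_rot: [-1.573, -0.002, 1.671]
force: [7.5, 11.8, -2.2]
grip_width: 0.0201
```

Request:
jog_arm(targets=[[2.0,[-0.65,0,-0.02],-0.05],[2.0,[-1.3,0,-0.06],-0.1],[2.0,[-1.3,0,-0.06],-0.1]])

```text
time_s: 14.4
ee_pos: [0.4596, -0.0862, 0.0977]
eef_rot: [-1.574, -0.002, 1.771]
force: [9.0, 16.3, -1.2]
grip_width: 0.0205
```

Request:
jog_arm(targets=[[2.0,[-0.65,0,-0.02],-0.05],[2.0,[-1.0,0,-0.04],-0.08],[2.0,[-1.0,0,-0.04],-0.08]])

```text
time_s: 14.7
ee_pos: [0.4619, -0.0955, 0.0976]
eef_rot: [-1.574, -0.002, 1.851]
force: [7.7, 18.3, -1.1]
grip_width: 0.0202
```

Request:
jog_arm(targets=[[2.0,[1.43,0,-0.08],0.11],[2.0,[2.84,0,-0.31],0.22],[2.0,[4.21,0,-0.7],0.33],[2.0,[5.54,0,-1.24],0.44],[2.0,[6.79,0,-1.92],0.55],[2.0,[7.97,0,-2.73],0.66],[2.0,[9.05,0,-3.67],0.77],[2.0,[10.02,0,-4.72],0.88],[2.0,[10.87,0,-5.87],0.99],[2.0,[11.59,0,-7.1],1.1]])

```text
time_s: 15.7
ee_pos: [0.4973, 0.0343, 0.0974]
eef_rot: [-1.571, 0.001, 0.746]
force: [-0.9, -3.6, 1.2]
grip_width: 0.0202
```

Request:
jog_arm(targets=[[2.0,[1.43,0,-0.08],0.11],[2.0,[2.84,0,-0.31],0.22],[2.0,[3.59,0,-0.51],0.28],[2.0,[3.8,0,-0.57],0.3],[2.0,[3.8,0,-0.57],0.3]])

```text
time_s: 16.2
ee_pos: [0.5276, 0.0551, 0.0972]
eef_rot: [-1.57, 0.004, 0.449]
force: [-12.8, -4.3, 7.8]
grip_width: 0.0203
```

```bash
python3 - <<'E'
from station import ctrl, optics
import cv2
t=optics.camera('top');s=optics.camera('scene')
a=cv2.resize(t['img'][130:280,200:340],None,fx=2.8,fy=2.8,interpolation=2)
b=cv2.resize(s['img'][110:260,170:310],None,fx=2.8,fy=2.8,interpolation=2)
cv2.imwrite('pics/c2.png',cv2.hconcat([a,b])[...,::-1])
E
```

```text
(no output)
```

View pics/c2.png

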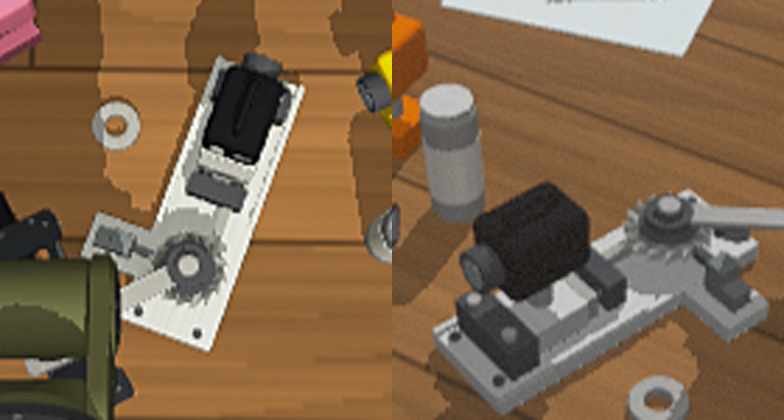

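Top crop: the base is up to the stop, the lever is on the +y side, and the bystanders are where they were. I'll do one gentle test drive to check the latched preload.

Request:
jog_arm(targets=[[2.0,[-1.3,0,-0.06],-0.1],[2.0,[-2.58,0,-0.26],-0.2],[2.0,[-3.84,0,-0.58],-0.3],[2.0,[-3.84,0,-0.58],-0.3]])

```text
time_s: 16.7
ee_pos: [0.4964, 0.0331, 0.0976]
eef_rot: [-1.571, -0.0, 0.751]
force: [0.1, -0.2, 1.2]
grip_width: 0.0195
```

Request:
jog_arm(targets=[[2.0,[-0.65,0,-0.02],-0.05],[2.0,[-1.3,0,-0.06],-0.1],[2.0,[-1.3,0,-0.06],-0.1]])

```text
time_s: 17.0
ee_pos: [0.4889, 0.0248, 0.0978]
eef_rot: [-1.572, -0.002, 0.848]
force: [5.9, 5.5, -2.6]
grip_width: 0.0201
```

Request:
jog_arm(targets=[[2.0,[-0.65,0,-0.02],-0.05],[2.0,[-1.3,0,-0.06],-0.1],[2.0,[-1.3,0,-0.06],-0.1]])

```text
time_s: 17.3
ee_pos: [0.4813, 0.0151, 0.0979]
eef_rot: [-1.573, -0.004, 0.948]
force: [9.1, 9.6, -6.6]
grip_width: 0.0202
```

Request:
jog_arm(targets=[[2.0,[-0.65,0,-0.02],-0.05],[2.0,[-1.3,0,-0.06],-0.1],[2.0,[-1.3,0,-0.06],-0.1]])

```text
time_s: 17.6
ee_pos: [0.4743, 0.0044, 0.0978]
eef_rot: [-1.573, -0.004, 1.048]
force: [10.0, 12.6, -5.6]
grip_width: 0.0203
```

Request:
jog_arm(targets=[[2.0,[1.3,0,-0.06],0.1],[2.0,[2.58,0,-0.26],0.2],[2.0,[3.84,0,-0.58],0.3],[2.0,[5.06,0,-1.03],0.4],[2.0,[6.23,0,-1.59],0.5],[2.0,[7.34,0,-2.27],0.6],[2.0,[7.34,0,-2.27],0.6],[2.0,[7.34,0,-2.27],0.6]])

```text
time_s: 18.4
ee_pos: [0.5276, 0.0554, 0.097]
eef_rot: [-1.57, 0.005, 0.447]
force: [-14.3, -6.2, 7.3]
grip_width: 0.0203
```

Request:
jog_arm(targets=[[5.0,[-0.1,0,0],0],[5.0,[-0.1,0,0],0],[5.0,[-0.1,0,0],0],[5.0,[-0.1,0,0],0],[5.0,[-0.1,0,0],0]])

```text
time_s: 18.9
ee_pos: [0.5283, 0.0553, 0.0975]
eef_rot: [-1.571, -0.0, 0.45]
force: [-0.2, 0.3, 0.0]
grip_width: 0.0498
```

Request:
jog_arm(targets=[[5.0,[0,-2,0],0],[5.0,[0,-5,0],0],[5.0,[0,-9,0],0],[5.0,[0,-13,0],0],[5.0,[0,-13,5],0],[5.0,[0,-13,10],0],[5.0,[0,-13,14],0],[5.0,[0,-13,14],0],[5.0,[0,-13,14],0]])

```text
time_s: 19.8
ee_pos: [0.4672, 0.1817, 0.2276]
eef_rot: [-1.571, -0.0, 0.451]
force: [0.6, 0.2, 0.1]
grip_width: 0.0502
```

```bash
python3 - <<'E'
from station import ctrl, optics
import cv2, numpy as np
from h import *
t=optics.camera('top');s=optics.camera('scene');P=cloud(s);Q=cloud(t)
for n,v,C in(('s',s,P),('t',t,Q)):
    m=(v['img'].max(2)<70)&(C[...,2]>.08)&(C[...,2]<.13)&(np.hypot(C[...,0]-.527,C[...,1]-.054)<.03)
    print(n,m.sum(),np.median(C[m],0) if m.any() else '')
print(ctrl.get_obs()['force'],ctrl.get_obs()['ee_pos'])
a=cv2.resize(t['img'][130:280,200:340],None,fx=2.8,fy=2.8,interpolation=2)
b=cv2.resize(s['img'][110:260,170:310],None,fx=2.8,fy=2.8,interpolation=2)
cv2.imwrite('pics/c3.png',cv2.hconcat([a,b])[...,::-1])
E
```

```text
s 110 [0.52991944 0.05919219 0.10314423]
t 40 [0.52546139 0.0515813  0.12016829]
[0.12339922 0.69464061 1.34380629] [0.46767494 0.18060701 0.22742118]
```

View pics/c3.png

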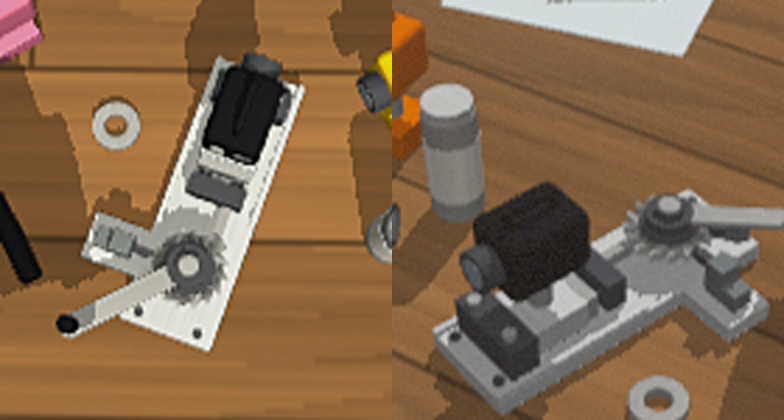

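The lever is at its rest stop with the handle at (68,323) in the left crop. The radiometer is upright and square against the stop, the ring and screwdriver haven't moved, and the arm is clear.

```bash
python3 -c "
from station import ctrl
print(ctrl.hand_in())"
```

```text
the job is handed in; nothing more can be done
None
```

The radiometer is clamped against the stop, the lever is back at its rest stop, and the job is handed in. It took about 20 s of the 72 s.

- **Drive:** I swung the lever through three drive strokes. The handle push rose from about 4 N to 15.5 N, and I stopped there.
- **Preload check:** A short extra push from rest met 13 N, rising to 15.9 N. I estimate that as 100–160 N latched; the pad force itself was not measured.
- **Rest stop:** The lever pushed back against its stop with about 14 N before I let go. The handle then lay at about (0.528, 0.055), which is its expected rest position.
- **Final pictures:** The radiometer looks upright, square and against the stop. The ring, screwdriver and can appear unmoved, and the arm is clear.
- **Off plan:** During the first back-and-drive cycle I gripped the handle tightly. A hub estimate about 4 mm off gave side and vertical loads up to about 42 N at the wrist. I then loosened the jaws to cage the handle and refitted the hub, and the side loads dropped to a few newtons while swinging free, up to about 13 N under the final push.

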